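# Screw down the sample pot's lid and send it to the pick-up stop

## Robot

A 6-joint arm with a two-finger parallel gripper is mounted at the origin on the work surface. World frame = base frame: x ahead of the robot, y to its left, z up, the work surface at z = 0. Lengths are in mm, angles in rad, forces in N, time in s.
With the tool pointing down it reaches from about 350 to 875 mm from the base axis. Payload 4.2 kg.
Tool frame: the origin (TCP) lies midway between the tips of the shut fingers; the grasp point (between the pads) lies 19 mm behind it (arm.grip_depth is the distance from the TCP to the grasp point, in mm); z points along the fingers, x is the direction in which the jaws open and shut, and the axes are right-handed (so a half turn about z gives the same grasp; the last joint's range is limited). The gripper opens to 85 mm and grips with 20 to 120 N. Pads are 22 mm wide; open, the fingers measure 114 mm over their backs; the gripper's body (76 mm by 85 mm) begins 54 mm behind the grasp point. The pads swing forward as they close: fully open they stand 13 mm farther back than shut.
Start: joints at [0.259, 0.385, 0.008, 0, -1.194, -0.259], TCP at [624.979, 0.025, 231.312] pointing down, gripper open.
Joint ranges: [-3.14, 3.14], [-1.21, 2.06], [-1.07, 1.41], [-3.16, 2.05], [-2.99, -0.16], [-3.1, 3.1]. Speed limits (rad/s): [2.79, 2.79, 3.14, 3.14, 3.14, 3.14].

## Interface

Orientations are given as a unit quaternion [x, y, z, w].
In Python, from bench import arm, eyes, find_in, silhouettes gives the robot as it stands. The module is installed in compiled form; this text tells all that it offers.
- The arm moves only by the tool play_rows, never from a script. Its arguments are lists of equal length, an entry for each row: "offset": the shift along the world's x, y, z in mm, a list of three; "turn": the turn about the world's z in rad. In form: {"offset": [[x, y, z], ...], "turn": [turn, ...]}. A call has 1 to 12 rows; each row shifts and turns the pose as measured when the row begins; what a row does not reach is not made up. A row lasts 1/10 s, in which the tool goes at most 50 mm and 8.59 degrees, less where a joint would pass 70% of its speed; a pose out of reach is approached as far as the arm can. A call is refused whole if a number of a shift passes 50 or a number of a turn 0.15, either way. A call with a gripper value outside its range is refused whole. "grip" is the gripper's target within -1 to 1 (fully open at 1, half-way at 0, shut at -1), set as the call begins (left out, the last holds). The fingers move at their own pace and stop on an object; the grip force is fixed at half the most. Time passes only in rows, so rows that do not move let the fingers close. It gives the time, the measured TCP pose, the force and the opening at its end, in the units of the state.
- arm.read_state(): the state, without advancing time (a new reading comes with each control period).
- eyes.get_image(name): name is "scene" or "side" or "wrist"; returns (picture, depth): 400x640x3 uint8, red, green, blue; 400x640 float32, mm along the optical axis (not along the pixel's ray), 0 where there is no reading.
- eyes.camera_params(name): a dict with "camera_matrix" (3x3 intrinsics, pixels), "camera_from_world" (4x4, takes a point from world to camera coordinates). Camera axes: x right, y down, z forward; pixel columns grow to the right and rows downward; lengths in mm; the calibration is good to about 2 mm. The wrist camera is an equidistant fisheye: a pixel r from the principal point sees the ray r / f radians off the axis. A picture is of the moment at which its call begins: read the wrist's pose just before it. camera_params takes no time and is no camera call; for the wrist camera it gives the pose at the moment of the call.
- arm.job_done(): hands the job in, once; it reports no verdict.
Trained networks look in the newest picture that a camera, given by its name, has taken for a name from the list of things; names that differ only in an ending like _2 or _b are one class to them, and where a whole thing is asked for, a point or a joint stands for the part that bears it (a point fixed in the world has none). Each returns a list of dicts, best first, with "score" (0 to 1); they miss things now and then, are a little off and sometimes report something else, mostly with a low value. They report only what shows in the picture. A call takes as long as a camera call. They do not tell look-alikes from the thing itself.
- find_in(camera, query): "bbox" ([centre column, centre row, width, height] in pixels, round what is visible of it).
- silhouettes(camera, query): "mask" (400x640 bool, what is visible of it) and "bbox" ([centre column, centre row, width, height] in pixels, round what is visible of it).
The state is a dict: "clock": time; "joints": joint angles; "joint_vel": joint speeds; "joint_efforts": joint torques, N m; "position": TCP position; "ee_rot": TCP orientation; "contact_force": force on the tool from outside, world axes, zero at the start; "wrist_torque": the same for the moment, N m; "gripper_width": finger opening in mm.
Only numpy, scipy, OpenCV 4.12 (cv2) and the standard library are available. Lean on these libraries where they do the work, as an engineer would, in place of code of your own. Each camera call takes 0.05 s, during which the arm holds its last target. There are 200 camera calls.

## Task

The purple lid only sits loosely on the sample pot's thread. Without taking it off, turn it backward (counter-clockwise from above) until it drops into the thread start, then screw it forward fully home against its stop. After that push the carriage with the closed pot all the way to the green end stop, and leave everything else on the bench where it is.

Things in the scene. Friction and masses are not known exactly. Their poses are not given: they have to be found in the camera images.
- lid: Purple ribbed screw lid, a cap open below, 88 mm across, 39 mm high without its bar, 110 to 200 g. Origin: on its axis at the skirt's lower edge; z up, x along its bar. Starts loosely on the thread ridges, origin 26 mm above the pot's shoulder; 13 mm above it when dropped into the thread start, 5 mm when home. Play sideways up to 3 mm. Turns easily (under 0.1 N m).
- lid_bar (a point): Centre of the top edge of the grip bar on the lid, 67 mm above the lid's origin, on its axis. Bar: 78 mm long (lid's x), 12 mm thick (lid's y), 28 mm high, standing on the lid's flat top. Fingers set loosely on both sides of it turn the lid and let it sink by its own weight; a tight grip carries it and keeps it from dropping.
- pot_shoulder (a point): Centre of the white pot's shoulder, on the pot's axis, 95 mm above the bench; z up, y along the track to the green stop. The pot is 90 mm across, fixed to the grey carriage; its neck rises 38 mm above this point inside the lid.
- neck_top (a point): Centre of the pot's neck top. Thread: from the start, forward (clockwise from above) is blocked within 0.8 rad; backward by 0.4 to 1.2 rad (it varies) the lid drops 13 mm; 0.5 rad farther back is a stop. Then forward by 1.2 rad (1.75 from that stop) it sinks 8 mm more and stops hard: home.
- carriage (a joint): How far the carriage with the pot has slid along the track: 0 at the start, 0.12 m against the green end stop. It needs about 5 N to move and stays where it is left.
- push_tab (a point): Middle of the top edge of the orange upright push tab at the carriage's trailing end, 74 mm above the bench, 112 mm from the pot's axis to -y of the track. The tab is 60 mm wide (across the track), 10 mm thick (along it), 60 mm high. Beyond its outer face (-y) only the track plate lies. Pushing that face towards the green stop slides the carriage.
- track: Fixed aluminium track plate 130 x 360 x 10 mm with dark guide rails (21 mm high) along its long sides; origin under its centre, y the direction in which the carriage slides, a green end stop 45 mm high at the +y end. The pot's axis is 60 mm to -y of this origin at the start and 60 mm to +y at the stop.
- rack_red: Bystander, loose, to be left alone: white tube rack 70 x 140 mm, 114 mm high with its tubes, mostly red caps; origin under its centre.
- rack_green: Bystander, loose, to be left alone: white tube rack 70 x 140 mm, 114 mm high with its tubes, mixed green, blue and purple caps; origin under its centre.
- wash_bottle: Bystander, loose, to be left alone: round bottle, 64 mm across, 170 mm high, red cap; origin under its centre.
- grey_pot: Bystander, loose, to be left alone: closed pot, 80 mm across, 100 mm high, grey lid: not the one to work on; origin under its centre.
- tray: Bystander, loose, to be left alone: open steel tray 160 x 110 x 30 mm; origin under its centre.
- tip_box: Bystander, loose, to be left alone: blue box with pale green top, 122 x 87 x 64 mm; origin under its centre.
- marker: Bystander, loose, to be left alone: white marker pen with black cap, 140 x 14 x 14 mm, lying along its x axis; origin under its centre.
Not all that is in view belongs to the job. What is meant by the lid is not pink, and is the smaller of those in its own colour.

How it is judged (in metres and radians):
On the way, in this order (a step that is already met when the one before it is completed fails the run):
1. the lid has been turned back and has dropped into the thread start (z of lid in the frame of pot_shoulder between 0.01 and 0.0155 m and horizontal distance between lid and pot_shoulder below 0.006 m), for 0.1 s.
2. the lid is screwed fully home, before the carriage is moved (z of lid in the frame of pot_shoulder below 0.007 m and horizontal distance between lid and pot_shoulder below 0.006 m and angle between lid's own z axis and vertical below 0.07 rad and value of joint carriage below 0.04 m), for 0.2 s.
3. the carriage with the closed pot is at the green end stop (z of lid in the frame of pot_shoulder below 0.007 m and horizontal distance between lid and pot_shoulder below 0.006 m and angle between lid's own z axis and vertical below 0.07 rad and value of joint carriage above 0.114 m), for 0.2 s.
At the end, for the whole second after the job is handed in: The carriage is within 6 mm of the green end stop and at rest; the lid is home on the pot (its lower edge less than 7 mm above the shoulder), level within 4 degrees and centred within 6 mm (all of step 3 and linear speed of lid below 0.02 m/s); the robot touches nothing.
It fails at once if the lid is lifted off the neck (z of lid in the frame of pot_shoulder above 0.042 m).
It fails at once if a bystander is shifted by more than 30 mm or knocked over (distance of any of rack_red, rack_green, wash_bottle, grey_pot, tray, tip_box, marker from where it was at the start of the episode above 0.03 m or angle between any of rack_red, rack_green, wash_bottle, grey_pot, tray, tip_box, marker's own z axis and vertical above 0.5 rad).
It also fails if it takes over 72 s, if anything falls off the work surface, if the arm or the gripper's body presses on something with over 40 N, if the wrist force passes 120 N, or if a joint passes its speed limit or range.

## Working session

There is one attempt and no reset: what is moved stays moved. The work goes in short steps, Python scripts to look and compute and a tool call to move; the robot and the scene stay as the last step left them, time stands still between calls to the robot, and variables do not carry over. Pictures are saved under pics/ and viewed, on a budget of 10 in all, crops included, one or two more only if the job needs it, and the job is handed in when it is done.

Besides the shell and the picture viewer there is one more tool, called after "Request:" as name(argument=value, ...) on one line, values as JSON. play_rows: Moves the arm, as the interface text tells. Its arguments: {"type":"object","properties":{"offset":{"type":"array","items":{"type":"array","items":{"type":"number"}}},"turn":{"type":"array","items":{"type":"number"}},"grip":{"type":"number"}},"required":["offset","turn"]}

```bash
mkdir -p pics; cat > h.py <<'E'
import numpy as np, cv2
from bench import arm, eyes, find_in, silhouettes
def snap(n,save=None):
    im,d=eyes.get_image(n)
    if save: cv2.imwrite('pics/'+save,im[:,:,::-1])
    return im,d
def world(n,d,mask):
    p=eyes.camera_params(n);K=p['camera_matrix'];T=np.linalg.inv(p['camera_from_world'])
    v,u=np.nonzero(mask&(d>0));z=d[v,u]
    c=np.stack([(u-K[0,2])/K[0,0]*z,(v-K[1,2])/K[1,1]*z,z,np.ones_like(z)])
    return (T@c)[:3].T
E
python3 - <<'E'
from h import *
for n in('scene','side'):
    im,d=snap(n,n+'0.png')
    for q in('lid','push_tab','track'):
        for r in silhouettes(n,q)[:4]:
            P=world(n,d,r['mask']);
            print(n,q,round(r['score'],2),np.round(r['bbox']),np.round(np.median(P,0)) if len(P) else '', np.round(np.percentile(P,[2,98],axis=0)).tolist() if len(P) else '')
print(arm.read_state())
E
```

```text
scene lid 0.78 [281. 287.  35.  40.] [ 631. -252.   37.] [[584.0, -286.0, 4.0], [659.0, -208.0, 67.0]]
scene lid 0.73 [325. 202.  32.  27.] [549. -39. 158.] [[513.0, -68.0, 123.0], [575.0, 3.0, 187.0]]
scene lid 0.58 [261. 211.  35.  41.] [ 348. -143.   48.] [[281.0, -188.0, -2.0], [385.0, -84.0, 86.0]]
scene lid 0.19 [323. 239.  61.  49.] [562. -62.  40.] [[493.0, -143.0, 11.0], [589.0, 36.0, 108.0]]
scene push_tab 0.16 [322. 237.  62.  52.] [563. -61.  39.] [[492.0, -143.0, 9.0], [591.0, 39.0, 112.0]]
scene track 0.71 [336. 228.  99.  93.] [550. -26.  18.] [[437.0, -143.0, 3.0], [611.0, 209.0, 101.0]]
side lid 0.88 [244. 250.  38.  44.] [ 330. -164.   48.] [[276.0, -191.0, 0.0], [380.0, -92.0, 86.0]]
side lid 0.79 [311. 197.  27.  28.] [530. -52. 158.] [[489.0, -70.0, 119.0], [571.0, 4.0, 187.0]]
side lid 0.67 [344. 273.  29.  32.] [ 609. -262.   38.] [[572.0, -289.0, 1.0], [650.0, -209.0, 67.0]]
side push_tab 0.59 [312. 230.  40.  45.] [532. -67.  51.] [[475.0, -146.0, 13.0], [581.0, 1.0, 109.0]]
{'clock': 0.4, 'joints': array([ 2.58578566e-01,  3.84837038e-01,  7.71538040e-03, -6.70484177e-05,
       -1.19400220e+00, -2.58586789e-01]), 'joint_vel': array([ 2.93858071e-04, -1.07231960e-03,  2.35577709e-03,  8.64135045e-05,
       -5.88235881e-04,  3.43257353e-04]), 'joint_efforts': array([ 1.68055644e-04, -3.91588354e+01,  1.88327354e+01,  4.18457329e+00,
       -1.47201477e-03,  5.50432489e-06]), 'position': array([6.24898690e+02, 9.62047896e-03, 2.31146926e+02]), 'ee_rot': array([ 1.64511482e-05,  9.99999986e-01, -1.17422102e-05, -1.66290530e-04]), 'contact_force': array([ 0.2234198 , -0.32405989,  0.20297196]), 'wrist_torque': array([-0.02093656, -0.01507192,  0.0081977 ]), 'gripper_width': 85.10296516454825}
```

```bash
python3 - <<'E'
import cv2,numpy as np
a=cv2.imread('pics/scene0.png')[150:320,200:460];b=cv2.imread('pics/side0.png')[150:320,200:460]
cv2.imwrite('pics/c1.png',np.vstack([cv2.resize(x,None,fx=1.75*1,fy=1.75,interpolation=2) for x in (a,b)]))
E
```

```text
(no output)
```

View pics/c1.png

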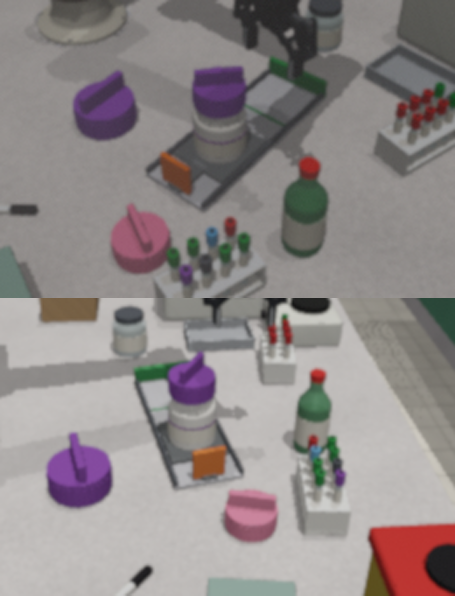

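View pics/scene0.png

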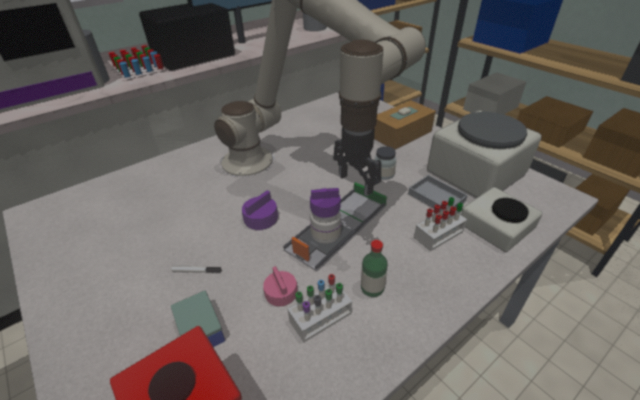

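Candidates: purple lid on the pot (scene 325,202), larger purple lid on the bench (261,211), pink lid (281,287). I choose the one on the pot: purple, and smaller than the other purple one. Next I measure it, using the wrist view for the close check.

```bash
cat >> h.py <<'E'
def lid(n,d):
    out=[]
    for r in silhouettes(n,'lid'):
        P=world(n,d,r['mask'])
        if len(P)>30 and np.percentile(P[:,2],95)>140: out.append((P,r))
    return out[0]
E
python3 - <<'E'
from h import *
for n in('scene','side'):
    im,d=snap(n)
    P,r=lid(n,d)
    B=P[P[:,2]>166]; 
    c,(w,h),a=cv2.minAreaRect(B[:,:2].astype(np.float32)); print(n,len(P),len(B),c,w,h,a, np.percentile(P[:,2],[1,50,99]))
    T=B[B[:,2]>180];print('top',len(T),T.mean(0))
    # orange tab
    hsv=cv2.cvtColor(im,cv2.COLOR_RGB2HSV)
    m=(hsv[...,0]>5)&(hsv[...,0]<16)&(hsv[...,1]>150)&(hsv[...,2]>100)
    Q=world(n,d,m);Q=Q[(abs(Q[:,0]-540)<150)&(abs(Q[:,1]+100)<150)&(Q[:,2]>10)&(Q[:,2]<90)]
    print('tab',len(Q),Q.mean(0),Q.min(0),Q.max(0)); t=Q[Q[:,2]>60];print(t.mean(0),cv2.minAreaRect(t[:,:2].astype(np.float32)))
    g=(hsv[...,0]>50)&(hsv[...,0]<85)&(hsv[...,1]>130)
    G=world(n,d,g);G=G[(abs(G[:,0]-560)<120)&(abs(G[:,1]-130)<120)&(G[:,2]>8)&(G[:,2]<60)]
    if len(G):print('green',len(G),G.mean(0),cv2.minAreaRect(G[:,:2].astype(np.float32)))
im,d=snap('wrist','w0.png')
print(eyes.camera_params('wrist'),[(r['score'],r['bbox']) for r in find_in('wrist','lid')])
E
```

```text
scene 793 221 (533.6470947265625, -25.493789672851562) 77.729248046875 15.010159492492676 59.60529327392578 [121.20120961 158.2973121  188.03327371]
top 110 [534.50122685 -26.82582039 185.00092792]
tab 53 [ 557.97027393 -136.24543126   71.34421001] [ 531.64668193 -143.48833145   67.1165713 ] [ 583.15584841 -128.21987313   73.95868285]
[ 557.97027393 -136.24543126   71.34421001] ((557.5390625, -135.7620849609375), (52.5731315612793, 8.765898704528809), 11.299023628234863)
green 4 [448.56754221 194.50003771  42.16229872] ((448.8087158203125, 194.74330139160156), (12.862274169921875, 1.20685875415802), 10.133695602416992)
side 562 112 (528.6983032226562, -29.510868072509766) 73.74394989013672 13.708392143249512 57.021610260009766 [122.44708764 157.98284409 187.97728851]
top 59 [526.07878971 -35.93757667 185.20393311]
tab 238 [ 551.16116639 -140.38866176   50.81450047] [ 526.53712016 -149.09882672   18.6500322 ] [ 579.71934421 -126.51828869   75.93166412]
[ 552.43260399 -139.53276721   68.31161627] ((553.1190795898438, -138.29345703125), (55.24773025512695, 11.916939735412598), 14.029891967773438)
green 71 [464.10099786 193.36256968  32.019075  ] ((466.0254211425781, 194.01417541503906), (51.03172302246094, 12.233667373657227), 11.003544807434082)
{'camera_matrix': array([[309.70691629,   0.        , 315.45333896],
       [  0.        , 309.70691629, 206.41229479],
       [  0.        ,   0.        ,   1.        ]]), 'camera_from_world': array([[-9.99999326e-01, -1.00560248e-03, -5.80598500e-04,
         6.24897225e+02],
       [-1.13757478e-03,  9.48716492e-01,  3.16126120e-01,
        -4.04149606e+01],
       [ 2.32926161e-04,  3.16126568e-01, -9.48716996e-01,
         3.81278366e+02],
       [ 0.00000000e+00,  0.00000000e+00,  0.00000000e+00,
         1.00000000e+00]])} [(0.87, [431.9, 185.5, 112.5, 118.6]), (0.79, [325.4, 4.5, 50.8, 8.9]), (0.57, [540.7, 86.0, 78.6, 83.5])]
```

View pics/w0.png

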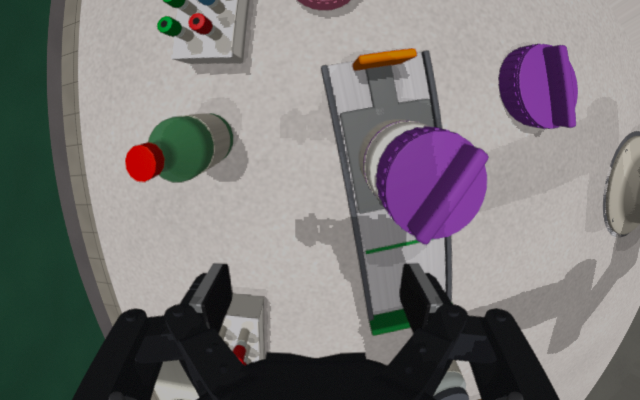

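```bash
cat >> h.py <<'E'
def wworld(d,mask,p):
    K=p['camera_matrix'];T=np.linalg.inv(p['camera_from_world'])
    v,u=np.nonzero(mask&(d>0));z=d[v,u]
    x=(u-K[0,2])/K[0,0];y=(v-K[1,2])/K[1,1];r=np.hypot(x,y)+1e-9
    s=np.tan(r)/r*z
    return (T@np.stack([x*s,y*s,z,np.ones_like(z)]))[:3].T
def wlook(save=None):
    p=eyes.camera_params('wrist');im,d=snap('wrist',save)
    hsv=cv2.cvtColor(im,cv2.COLOR_RGB2HSV)
    m=(hsv[...,0]>130)&(hsv[...,0]<152)&(hsv[...,1]>100)
    P=wworld(d,m,p);near=np.hypot(P[:,0]-531,P[:,1]+28)<75
    P=P[near&(P[:,2]>90)]
    zt=np.percentile(P[:,2],98); B=P[P[:,2]>zt-6]
    c,s,a=cv2.minAreaRect(B[:,:2].astype(np.float32))
    bp=cv2.boxPoints((c,s,a));e=max([bp[1]-bp[0],bp[2]-bp[1]],key=np.linalg.norm)
    print('top',zt,'barcentre',np.round(c,1),'size',np.round(s,1),'ang',np.arctan2(e[1],e[0])%np.pi,'n',len(B))
    F=P[(P[:,2]<zt-24)&(P[:,2]>zt-33)]
    if len(F)>50: print('flat',np.round(cv2.minEnclosingCircle(F[:,:2].astype(np.float32)),1) if 0 else cv2.minEnclosingCircle(F[:,:2].astype(np.float32)),np.median(F[:,2]))
    o=(hsv[...,0]>5)&(hsv[...,0]<16)&(hsv[...,1]>150)
    Q=wworld(d,o,p);Q=Q[(Q[:,2]>60)&(Q[:,2]<85)]
    if len(Q)>20:print('tab',len(Q),cv2.minAreaRect(Q[:,:2].astype(np.float32)),np.median(Q[:,2]))
    return im,d,p,P
E
python3 - <<'E'
from h import *
im,d,p,P=wlook()
# rails/track points at z 18-24
Q=wworld(d,np.ones(d.shape,bool),p)
R=Q[(Q[:,2]>15)&(Q[:,2]<24)&(abs(Q[:,0]-515)<130)&(abs(Q[:,1]-30)<250)]
print(len(R),cv2.minAreaRect(R[:,:2].astype(np.float32)),cv2.fitLine(R[:,:2].astype(np.float32),2,0,.1,.1).ravel())
E
```

```text
top 189.46683043324478 barcentre [531.8 -25.8] size [76.1 12.5] ang 1.0109236 n 1836
flat ((531.6802978515625, -26.105609893798828), 43.246681213378906) 160.87912028928793
tab 252 ((555.3301391601562, -134.35731506347656), (58.7044563293457, 10.009567260742188), 12.289762496948242) 72.92092698015838
7088 ((479.7701110839844, -22.700210571289062), (235.77703857421875, 438.430419921875), 12.645120620727539) [ 1.2112257e-01 -9.9263757e-01  5.4958081e+02 -3.3107449e+01]
```

Lid axis is at about (531.7, −26) with the bar at 1.011 rad. The tab and the track (12.4°) put the pot axis at (531, −25), so they agree. Moving above it.

Request:
play_rows(offset=[[-23,-6.5,0],[-23,-6.5,0],[-23,-6.5,0],[-24,-6.5,0],[0,0,0]], turn=[-0.14,-0.14,-0.14,-0.14,0], grip=-0.2)

```text
clock: 1.25
position: [529.0, -26.6, 230.4]
ee_rot: [0.287, 0.958, -0.0, -0.0]
contact_force: [0.1, -0.1, 0.0]
gripper_width: 34.2
```

Request:
play_rows(offset=[[2.5,0.5,-10],[0,0,-18],[0,0,-18],[0,0,-15],[0,0,0]], turn=[0.02,0,0,0,0])

```text
clock: 1.75
position: [535.1, -25.2, 166.1]
ee_rot: [0.272, 0.962, 0.001, 0.001]
contact_force: [-0.5, -0.7, -0.4]
gripper_width: 34.0
```

```bash
python3 - <<'E'
from h import *
s=arm.read_state();q=s['ee_rot'];print(s['position'],2*np.arctan2(q[1],q[0])-np.pi)
wlook('w1.png')
E
```

```text
[535.08589409 -25.17085947 166.05533756] -0.5517172012223086
top 189.5806293474386 barcentre [530.2 -26.6] size [51.4 66.2] ang 1.6419744 n 3559
flat ((531.1270141601562, -26.020292282104492), 42.71013641357422) 160.95066374034548
tab 372 ((553.2391967773438, -134.593505859375), (57.9889030456543, 9.956521034240723), 12.043785095214844) 70.93894569767059
```

View pics/w1.png

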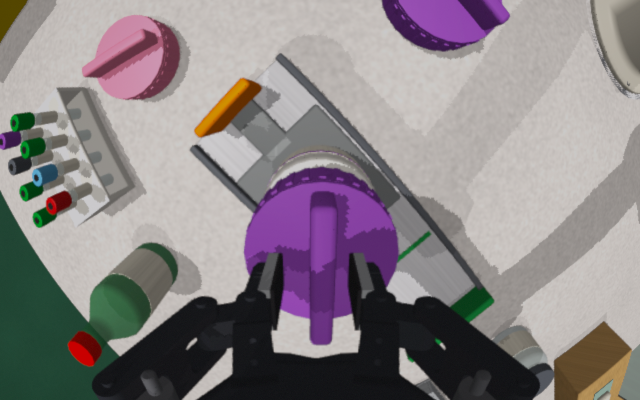

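The wrist view shows the purple lid (322,250) on the white pot, with the fingers either side of its bar (322,265) and aligned with it. Fixing the small x offset and closing loosely.

Request:
play_rows(offset=[[-3.5,-1,0],[0,0,0],[0,0,0]], turn=[0,0,0], grip=-0.65)

```text
clock: 2.1
position: [533.7, -25.8, 168.2]
ee_rot: [0.271, 0.962, 0.001, 0.003]
contact_force: [-0.1, 0.3, -0.8]
gripper_width: 14.7
```

Request:
play_rows(offset=[[-1.5,0,-1],[0,0,0],[0,0,0],[0,0,0],[0,0,0]], turn=[0.12,0.12,0.12,0.12,0])

```text
clock: 2.6
position: [533.0, -25.2, 169.7]
ee_rot: [0.025, 1.0, 0.004, 0.005]
contact_force: [-0.2, -0.6, -0.2]
gripper_width: 14.8
```

```bash
cat > c.py <<'E'
from h import *
s=arm.read_state();q=s['ee_rot'];print(s['clock'],np.round(s['position'],1),'toolang',(2*np.arctan2(q[1],q[0]))-np.pi,np.round(s['wrist_torque'],2),np.round(s['contact_force'],1))
p=eyes.camera_params('wrist');im,d=snap('wrist','last.png')
hsv=cv2.cvtColor(im,cv2.COLOR_RGB2HSV);m=(hsv[...,0]>130)&(hsv[...,0]<152)&(hsv[...,1]>100)
P=wworld(d,m,p);P=P[(np.hypot(P[:,0]-531,P[:,1]+26)<50)&(P[:,2]>105)]
h,e=np.histogram(P[:,2],np.arange(110,195,1));f=e[np.argmax(h)];F=P[abs(P[:,2]-f-.5)<2.5]
print('flat z',np.median(F[:,2]),'centre',cv2.minEnclosingCircle(F[:,:2].astype(np.float32)))
B=P[P[:,2]>f+8];c,sz,a=cv2.minAreaRect(B[:,:2].astype(np.float32));bp=cv2.boxPoints((c,sz,a));v=max([bp[1]-bp[0],bp[2]-bp[1]],key=np.linalg.norm)
vv=np.linalg.svd(B[:,:2]-B[:,:2].mean(0),full_matrices=False)[2][0]
print('bar c',np.round(c,1),np.round(sz,1),'ang',np.arctan2(v[1],v[0])%np.pi,'pca',np.arctan2(vv[1],vv[0])%np.pi,'topz',np.percentile(B[:,2],97))
E
python3 c.py
```

```text
2.6 [533.  -25.2 169.7] toolang -0.0504614649442523 [-0.02  0.18 -0.04] [-0.2 -0.6 -0.2]
flat z 160.93509223569617 centre ((532.1487426757812, -27.1091251373291), 42.7652702331543)
bar c [535.1 -29. ] [74.9 40. ] ang 1.0625407 pca 1.4038544234115307 topz 190.35486984506227
```

Request:
play_rows(offset=[[-1,0,-2],[0,0,0],[0,0,0],[0,0,0]], turn=[0.12,0.12,0.12,0])

```text
clock: 3.05
position: [533.5, -24.8, 170.7]
ee_rot: [-0.154, 0.988, 0.005, 0.007]
contact_force: [-0.3, -0.9, -0.7]
gripper_width: 15.1
```

```bash
python3 c.py
```

```text
3.05 [533.5 -24.8 170.7] toolang 0.3101489995572613 [-0.07  0.14  0.01] [-0.3 -0.9 -0.7]
flat z 161.0253774611713 centre ((533.0791625976562, -26.297744750976562), 42.95592498779297)
bar c [536.3 -27.8] [73.9 40. ] ang 1.4290552 pca 1.762004901668981 topz 190.76290685664324
```

Request:
play_rows(offset=[[-1,-1,-4],[0,0,-1],[0,0,0]], turn=[0.14,0.14,0])

```text
clock: 3.4
position: [533.9, -25.8, 168.5]
ee_rot: [-0.289, 0.957, 0.005, 0.009]
contact_force: [-0.4, 0.3, -0.3]
gripper_width: 15.1
```

```bash
python3 c.py
```

```text
3.4 [533.9 -25.8 168.5] toolang 0.5864531745859418 [-0.13  0.09 -0.03] [-0.4  0.3 -0.3]
flat z 148.1191170032518 centre ((532.0875244140625, -26.309518814086914), 43.2291259765625)
bar c [535.9 -26.3] [39.9 74.9] ang 1.783563 pca 2.1162781061586737 topz 182.40074305780453
```

Dropped: the lid's flat top fell from 161 to 148. Lowering the fingers, then screwing forward.

Request:
play_rows(offset=[[-2,0,-8],[0,0,-7],[0,0,0],[0,0,0],[0,0,-1],[0,0,-1],[0,0,-1],[0,0,-1],[0,0,-1],[0,0,-1],[0,0,0]], turn=[0,0,0,-0.13,-0.13,-0.13,-0.13,-0.13,-0.13,-0.13,0])

```text
clock: 4.55
position: [532.7, -25.6, 148.7]
ee_rot: [0.186, 0.983, -0.001, 0.011]
contact_force: [0.3, -0.4, 0.1]
gripper_width: 15.0
```

```bash
python3 c.py
```

```text
4.55 [532.7 -25.6 148.7] toolang -0.37365870417143876 [ 0.01  0.04 -0.  ] [ 0.3 -0.4  0.1]
flat z 144.78757472606634 centre ((531.5393676757812, -26.737112045288086), 42.772117614746094)
bar c [527.7 -27.4] [41.4 74.4] ang 1.6502882 pca 1.3026260336884503 topz 174.06187432832894
```

Request:
play_rows(offset=[[-1,0,0],[0,0,0],[0,0,0],[0,0,-1],[0,0,-1],[0,0,0]], turn=[-0.13,-0.13,-0.13,-0.13,-0.13,0])

```text
clock: 5.2
position: [531.7, -25.6, 145.9]
ee_rot: [0.494, 0.87, -0.004, 0.009]
contact_force: [-0.3, -0.7, -0.1]
gripper_width: 14.9
```

```bash
python3 c.py
```

```text
5.2 [531.7 -25.6 145.9] toolang -1.032488919514837 [0.01 0.05 0.01] [-0.3 -0.7 -0.1]
flat z 140.02377624896036 centre ((530.3248901367188, -26.269311904907227), 42.716957092285156)
bar c [530.1 -28.4] [72.2 41.7] ang 0.23551245 pca 0.6482822257580179 topz 169.47548085083523
```

Request:
play_rows(offset=[[0,0,0],[0,0,0],[0,0,0]], turn=[-0.1,-0.1,0])

```text
clock: 5.55
position: [531.7, -25.3, 146.1]
ee_rot: [0.57, 0.821, -0.006, 0.009]
contact_force: [0.5, -0.2, -1.3]
gripper_width: 15.3
```

```bash
python3 c.py
```

```text
5.55 [531.7 -25.3 146.1] toolang -1.2140428702755854 [0.13 0.12 1.43] [ 0.5 -0.2 -1.3]
flat z 139.93156509093353 centre ((530.6495971679688, -25.51089096069336), 42.79434585571289)
bar c [526.6 -23.2] [74.5 40. ] ang 0.9091598 pca 0.5937011655319419 topz 170.95669824240932
```

Hard stop felt (1.43 N m), and flat z is 139.9 minus the ~0.9 bias, which is home. Relaxing, opening and lifting off.

Request:
play_rows(offset=[[0,0,0],[0,0,0],[0,0,0],[0,0,20],[0,0,30],[0,0,40],[0,0,0]], turn=[0.1,0,0,0,0,0,0], grip=-0.2)

```text
clock: 6.3
position: [530.6, -26.0, 237.9]
ee_rot: [0.53, 0.848, -0.006, 0.008]
contact_force: [0.2, 0.3, -0.3]
gripper_width: 34.3
```

```bash
python3 c.py; python3 - <<'E'
from h import *
im,d,p,P=wlook()
E
```

```text
6.3 [530.6 -26.  237.9] toolang -1.116253482851139 [ 0.01 -0.08  0.1 ] [ 0.2  0.3 -0.3]
flat z 139.96858462862997 centre ((530.661865234375, -25.937023162841797), 42.92665481567383)
bar c [530.6 -25.9] [77.1 12.9] ang 0.6298562 pca 0.6339502333290378 topz 168.92705938819262
top 168.52561729445475 barcentre [530.5 -26. ] size [76.7 12.7] ang 0.63449484 n 1553
flat ((530.6661987304688, -25.608070373535156), 42.85032653808594) 139.97841883281058
tab 278 ((553.3779907226562, -134.31253051757812), (57.61123275756836, 10.402486801147461), 11.83538818359375) 69.95018097661841
```

View pics/last.png

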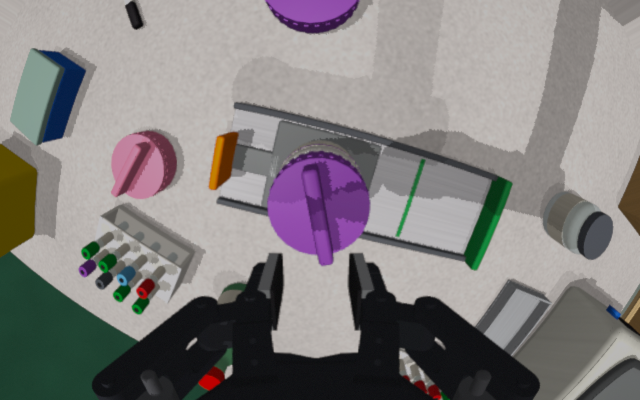

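Lid home and level at (318,203), tab at (223,160), and the space behind the tab is clear. Moving behind the tab with the fingers shut.

Request:
play_rows(offset=[[6.5,-29,0],[6.5,-29,0],[6.5,-29,0],[6,-29,0],[6,-29,0],[0,0,0]], turn=[-0.05,-0.05,-0.05,-0.05,-0.04,0], grip=-1)

```text
clock: 7.0
position: [555.7, -175.0, 224.4]
ee_rot: [0.632, 0.775, -0.012, -0.004]
contact_force: [0.0, 0.4, -0.1]
gripper_width: -0.3
```

```bash
python3 - <<'E'
from h import *
s=arm.read_state();q=s['ee_rot'];print(s['position'],2*np.arctan2(q[1],q[0])-np.pi,s['gripper_width'])
for q in('rack_green','wash_bottle','rack_red'):
    im,d=snap('scene')
    r=silhouettes('scene',q)
    if r:
        P=world('scene',d,r[0]['mask']);print(q,r[0]['score'],np.percentile(P,[3,97],axis=0).round().tolist())
E
```

```text
[ 555.73457207 -175.04472897  224.38457878] -1.3691639318393212 -0.26799250741336017
rack_green 0.68 [[499.0, -142.0, 13.0], [589.0, 28.0, 93.0]]
wash_bottle 0.61 [[741.0, -78.0, 5.0], [789.0, -32.0, 169.0]]
rack_red 0.87 [[706.0, 177.0, 3.0], [779.0, 313.0, 113.0]]
```

Request:
play_rows(offset=[[4,0,-30],[2,0,-35],[0,0,-35],[0,0,-35],[0,0,-33],[0,0,0]], turn=[0,0,0,0,0,0])

```text
clock: 7.9
position: [563.8, -165.8, 58.2]
ee_rot: [0.626, 0.78, -0.007, 0.002]
contact_force: [-0.1, 0.1, 0.4]
gripper_width: 0.2
```

Request:
play_rows(offset=[[0,-1,-10],[0,0,0],[-1.7,7.8,0],[-1.7,7.8,0],[-1.7,7.8,0],[-1.7,7.8,0],[-1.7,7.8,0],[-1.7,7.8,0]], turn=[0,0,0,0,0,0,0,0])

```text
clock: 8.7
position: [557.8, -119.6, 55.4]
ee_rot: [0.625, 0.78, -0.005, 0.009]
contact_force: [1.8, -5.1, -4.0]
gripper_width: 0.0
```

```bash
cat > t.py <<'E'
from h import *
im,d=snap('side','s_last.png')
hsv=cv2.cvtColor(im,cv2.COLOR_RGB2HSV);m=(hsv[...,0]>130)&(hsv[...,0]<152)&(hsv[...,1]>100)
P=world('side',d,m);P=P[(abs(P[:,0]-515)<90)&(P[:,1]>-90)&(P[:,1]<160)&(P[:,2]>90)]
F=P[(P[:,2]>135)&(P[:,2]<143)]
print(arm.read_state()['wrist_torque'],'lid',len(P),np.percentile(P,[2,50,98],axis=0).round(1).tolist(),'flat',cv2.minEnclosingCircle(F[:,:2].astype(np.float32)) if len(F) else '')
E
python3 t.py
```

```text
[ 0.08441137  0.10596325 -0.04505367] lid 270 [[483.2, -38.1, 106.1], [505.2, -20.1, 137.4], [527.0, 7.9, 166.2]] flat ((502.709716796875, -5.8680877685546875), 35.363590240478516)
```

Request:
play_rows(offset=[[-2.5,9,-2],[-2.5,9,-1],[-2.5,9,-1],[-2.5,9,-1],[-2.5,9,-1],[-2.5,9,-1]], turn=[0,0,0,0,0,0])

```text
clock: 9.35
position: [546.8, -65.9, 55.4]
ee_rot: [0.624, 0.781, -0.002, 0.016]
contact_force: [1.7, -5.4, -1.5]
gripper_width: -0.3
```

```bash
python3 t.py
```

```text
[ 0.07951502  0.121074   -0.02891024] lid 233 [[471.5, -76.0, 106.9], [494.2, 29.6, 137.0], [516.9, 51.9, 212.2]] flat ((491.57427978515625, 46.147151947021484), 31.750194549560547)
```

Request:
play_rows(offset=[[-2.5,8,-2],[-2.5,8,-1],[-2.5,8,-1],[-2.5,8,-1],[-1,4,-1]], turn=[0,0,0,0,0])

```text
clock: 9.9
position: [540.1, -33.8, 55.2]
ee_rot: [0.622, 0.783, -0.002, 0.023]
contact_force: [11.7, -39.6, -6.4]
gripper_width: -0.1
```

```bash
python3 t.py
```

```text
[-7.37373428 -2.27914434 -0.17734756] lid 208 [[465.5, -41.8, 106.5], [486.1, 61.5, 136.5], [508.5, 84.5, 205.3]] flat ((482.389892578125, 73.52091217041016), 27.329776763916016)
```

A 40 N force shows it is against something. Backing off and checking.

Request:
play_rows(offset=[[2,-8,0],[5,-20,0],[6,-30,20],[0,-20,40],[0,0,50],[0,0,45],[0,0,0]], turn=[0,0,0,0,0,0,0])

```text
clock: 10.65
position: [552.8, -115.4, 219.0]
ee_rot: [0.622, 0.782, -0.001, 0.024]
contact_force: [0.4, -1.0, -0.2]
gripper_width: 0.2
```

```bash
python3 - <<'E'
from h import *
p=eyes.camera_params('wrist');im,d=snap('wrist','w_end.png')
hsv=cv2.cvtColor(im,cv2.COLOR_RGB2HSV);m=(hsv[...,0]>130)&(hsv[...,0]<152)&(hsv[...,1]>100)
P=wworld(d,m,p);P=P[(np.hypot(P[:,0]-507,P[:,1]-80)<100)&(P[:,2]>90)]
F=P[(P[:,2]>136)&(P[:,2]<143)];print('n',len(P),len(F))
if len(F):print('flat',np.median(F[:,2]),cv2.minEnclosingCircle(F[:,:2].astype(np.float32)))
o=(hsv[...,0]>5)&(hsv[...,0]<16)&(hsv[...,1]>150)
Q=wworld(d,o,p);Q=Q[(Q[:,2]>60)&(Q[:,2]<85)];print('tab',len(Q),cv2.minAreaRect(Q[:,:2].astype(np.float32)) if len(Q) else '')
print(arm.read_state()['contact_force'])
snap('scene','sc_end.png')
a=cv2.imread('pics/sc_end.png')[150:320,220:460];b=cv2.imread('pics/w_end.png')
cv2.imwrite('pics/end.png',np.vstack([cv2.resize(a,(480,340)),cv2.resize(b,(480,300)) [:260]]))
E
```

```text
n 6329 2845
flat 139.95098585527117 ((505.91912841796875, 90.92286682128906), 43.04826736450195)
tab 526 ((528.6268310546875, -18.573211669921875), (58.7285041809082, 10.298555374145508), 11.8728666305542)
[-0.70071482 -0.35930405 -0.32274524]
```

View pics/end.png

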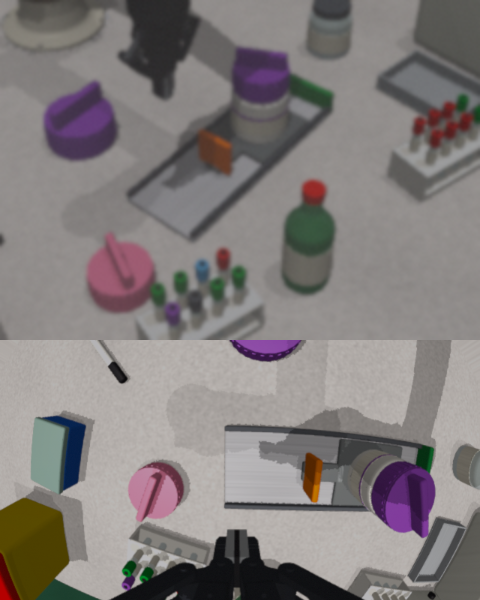

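The carriage sits against the green stop. The lid moved 119.3 mm along the track and its height is still at home. The arm is clear, so I'm handing in.

```bash
python3 -c "
from bench import arm
print(arm.job_done())"
```

```text
the job is handed in; nothing more can be done
None
```

The lid is screwed fully home, the carriage is against the green stop, and the job is handed in at about 11 s of the 72 s allowed. No verdict was reported.

- **Drop:** I turned the purple lid on the pot back with loose fingers until it dropped. Its flat top went from 161 to 148 mm.
- **Home:** I then screwed it forward to the hard stop, felt as 1.4 N m. The top was at 140.0 mm, which is home after the camera's roughly 1 mm high reading. I let go and lifted clear.
- **Carriage:** I pushed the tab until it met the stop. The last check showed the lid had moved 119.3 mm and the tab 118.3 mm, out of 120, with the lid still at its home height (140.0 mm) and the arm clear.

Two things disagreed or came close:
- **Stop force:** The fingers met the stop with about 41 N at the wrist for a moment. The contact was at the fingertips, and the limit of 40 N is for the arm or gripper body.
- **Rack check:** A network search for the green-capped rack returned the carriage instead, so I judged that rack by eye. In the last pictures I saw no bystander shifted or knocked over; I did not measure their positions.

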